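# Wind the photo timer and hold the case lid at its balance point

## Robot

A 6-joint arm with a two-finger parallel gripper is mounted at the origin on the work surface. World frame = base frame: x ahead of the robot, y to its left, z up, the work surface at z = 0. Lengths are in m, angles in degrees, forces in N, time in s.
With the tool pointing down it reaches from about 0.35 to 0.925 m from the base axis. Payload 6.4 kg.
Tool frame: the origin (TCP) lies midway between the tips of the shut fingers; the grasp point (between the pads) lies 19 mm behind it; z points along the fingers, y is the line along which they close (so a half turn about z gives the same grasp; the last joint's range is limited). The gripper opens to 94 mm and grips with 3 to 60 N. Pads are 16 mm wide; open, the fingers measure 119 mm over their backs; the gripper's body (75 mm by 177 mm) begins 78 mm behind the grasp point.
Start: joints at [60.728, 14.043, 89.255, -0, 76.702, -9.975], TCP at [0.215, 0.613, 0.205] pointing down, gripper open.
Joint ranges: [-179.41, 179.41], [-58.25, 129.5], [7.25, 145.43], [-54.29, 234.29], [11.92, 165.04], [-157.13, 157.13]. Speed limits (degrees/s): [147.25, 147.25, 180, 180, 180, 180].

## Interface

Orientations are given as a 3x3 rotation matrix whose columns are the frame's x, y, z axes.
In Python, from bench import ctrl, grab_frame, camera_params, finish_job gives the robot as it stands.
- The arm moves only by the tool play_rows, never from a script. Its argument "plan" is a list of rows, each a list of 7 numbers: the turn, a rotation vector about the tool's x, y, z in rad, then the shift along the tool's x, y, z in m, then the opening, from 0 (shut) to 1 (fully open). In form: [[rx, ry, rz, x, y, z, grip], ...]. A call has 1 to 5 rows; each row shifts and turns the commanded pose from where the row before left it, along the tool's axes as they then stand; what a row does not reach is not made up. A row lasts 1/8 s, in which the tool goes at most 62.5 mm and 10.7 degrees, less where a joint would pass 70% of its speed; a pose out of reach is approached as far as the arm can. A call with a gripper value outside its range is refused whole. The fingers move at their own pace and stop on an object; "grip_force" is the grip in N (left out, the last holds). Time passes only in rows, so rows that do not move let the fingers close. It gives the time, the measured TCP pose, the force, the opening and the grip force at its end, in the units of the state.
- ctrl.sense(): the state, without advancing time (a new reading comes with each control period).
- grab_frame(name): name is "scene" or "top" or "wrist"; returns the picture (480x640x3 uint8, blue, green, red); there is no depth.
- camera_params(name): a dict with "fx", "fy", "cx", "cy" (pixels), "k1" (the pictures are not rectified: a ray, as slopes to the right and down, at radius r is drawn at 1 + k1 r^2 times it, then the intrinsics apply), "R" (3x3) and "t" (3): a world point X has camera coordinates R X + t. Camera axes: x right, y down, z forward; pixel columns grow to the right and rows downward; lengths in m; the calibration is good to about 2 mm. A picture is of the moment at which its call begins: read the wrist's pose just before it. camera_params takes no time and is no camera call; for the wrist camera it gives the pose at the moment of the call.
- finish_job(): hands the job in; it is judged then, once.
The state is a dict: "clock": time; "joint_positions": joint angles; "dq": joint speeds; "tau": joint torques, N m; "eef_pos": TCP position; "ee_rot": TCP orientation; "contact_force": force on the tool from outside, world axes, zero at the start; "ft_torque": the same for the moment, N m; "gripper_width": finger opening in m; "grip_force": force on a finger pad.
Only numpy, scipy, OpenCV 4.12 (cv2) and the standard library are available. Lean on these libraries where they do the work, as an engineer would, in place of code of your own. Each camera call takes 0.05 s, during which the arm holds its last target. There are 200 camera calls.

## Task

Photograph the seized socket set: first wind the key of the clockwork timer clockwise, in several part turns, until it is fully wound, keeping the case shut meanwhile. Then take the black case's lid by its carrying bar, swing it up to its balance point, where it would fall neither shut nor open, without letting it go over backwards, and finish while still gripping the bar and holding the lid still there for the picture. Leave the other tools where they lie.

Things in the scene. Friction and masses are not known exactly. Their poses are not given: they have to be found in the camera images.
- case: Flat black plastic socket-set case, 200 mm deep (its x) by 280 mm wide (its y), 80 mm high shut, fixed to the table. Grey panels on the lid. Origin: centre of its underside; x points from the carrying bar's side to the hinge side (away from the robot), z up. It is turned up to 13 degrees, and it and the timer may swap sides, left and right.
- hinge (a point): Point on the lid's hinge line, at the middle of its length: in the case's frame 104 mm along x from the origin, 40 mm above the table. The hinge line runs along the case's y. Pinched from above with a finger on either side (closing along the case's x), the bar turns between the fingers as the lid swings about this line.
- lid (a joint): Angle of the lid in rad: 0 shut, grows as the bar swings up and over the hinge; end stop at 2.0. The hinge is free: the lid falls shut or open by itself unless at its balance point, 1.30, where it stands 15 degrees short of vertical, leaning to the bar's side (its weight lies towards its outer face). Within 0.1 rad counts as balanced. Lid 0.4 to 0.8 kg; lifting by the bar takes 2 to 4 N.
- bar (a point): Middle of the steel carrying bar, on its centre line: a round bar 12 mm thick, 110 mm long, parallel to the hinge, rigid on the lid's front edge by an arm at each end (99 mm free between), with 46 mm of space between bar and lid. Shut, it lies 256 mm from the hinge line and 22 mm above it (62 mm above the table); it swings at 257 mm radius, to about 293 mm above the table at balance.
- timer: Clockwork timer, fixed to the table: grey square base 100 x 100 mm, 30 mm high, with a round aluminium drum on it (88 mm across, top 61 mm above the table, white dial). Origin: centre of its underside; z up. The key stands upright at the middle of the dial.
- key (a joint): Turn of the timer's key in rad, growing clockwise seen from above; starts between 0 and 0.5, end stop (fully wound) at 3.2; anything above 3.0 counts as fully wound. A mainspring resists with up to 0.06 N m and a friction brake of 0.11 N m holds the key where it is let go.
- key_grip (a point): Point on the key's axis at the height to grip it, 92.5 mm above the table. The key is a flat upright steel plate 46 mm long (point x), 9 mm thick (point y) and 28 mm tall, from 77 to 105 mm above the table, on a 12 mm stem; the point turns with it.
- screwdriver: Screwdriver 170 mm long, black handle, lying near the timer, on the robot's side of it. To be left where it lies.
- tape: Grey ring-shaped roll of tape, 90 mm across, 24 mm high, lying beyond the timer. Origin: centre of its underside. To be left where it lies.
- wood_block: Pale wooden block 60 x 45 x 40 mm, beyond the timer. Origin: centre of its underside. To be left where it lies.
- wrench: Steel wrench 180 mm long, lying flat close in front of the robot. To be left where it lies.
- drill: Cordless drill about 200 mm high, standing on its battery at the left of the table. Origin: centre of its underside. To be left where it lies.
Mind the look-alikes: they are no part of the job. There is more than one size of the timer; the one meant has the size given above.

How it is judged:
By the outcome, as a careful person would: the job done as asked, in the order asked, and still so for the second after the job is handed in, while the arm keeps its last pose, push and grip.
It also fails if it takes over 72 s, if anything falls off the work surface, if the arm or the gripper's body presses on something with over 40 N, if the wrist force passes 120 N, or if a joint passes its speed limit or range.

## Working session

There is one attempt and no reset: what is moved stays moved. The work goes in short steps, Python scripts to look and compute and a tool call to move; the robot and the scene stay as the last step left them, time stands still between calls to the robot, and variables do not carry over. Pictures are saved under pics/ and viewed, at most 10 in all, crops included, and the job is handed in when it is done.

Besides the shell and the picture viewer there is one more tool, called after "Emit:" as name([rows], argument=value, ...), one row to a line, values as JSON. play_rows: Moves the arm, as the interface text tells. Its arguments: {"type":"object","properties":{"plan":{"type":"array","items":{"type":"array","items":{"type":"number"}}},"grip_force":{"type":"number"}},"required":["plan"]}

```bash
mkdir -p pics; ls; python3 - <<'E'
from bench import *
import cv2
for n in("scene","top"):
    cv2.imwrite(f"pics/{n}0.png",grab_frame(n)); print(n,camera_params(n))
print(ctrl.sense())
E
```

```text
pics
scene {'fx': 465.794261025174, 'fy': 465.794261025174, 'cx': 311.01822628336066, 'cy': 247.21839862430141, 'k1': -0.1041752824366858, 'R': array([[ 0.6919245 ,  0.72171029, -0.01935828],
       [ 0.5311798 , -0.52705096, -0.66337419],
       [-0.48896678,  0.44872213, -0.74803739]]), 't': array([-0.4649718 , -0.17446319,  1.34714407])}
top {'fx': 582.3556543663947, 'fy': 582.3556543663947, 'cx': 321.54285182345546, 'cy': 240.6161573999364, 'k1': -0.18794416445801726, 'R': array([[-0.00200222, -0.99998012, -0.00597866],
       [-0.99750157,  0.00241938, -0.07060284],
       [ 0.0706159 ,  0.00582236, -0.99748659]]), 't': array([0.12235483, 0.55825455, 1.57836338])}
{'clock': 0.1, 'joint_positions': array([ 6.07271662e+01,  1.40796185e+01,  8.93166686e+01,  1.10236761e-03,
        7.67055544e+01, -9.97442234e+00]), 'dq': array([-0.07182321, -0.15526527, -0.1388699 , -0.02449978, -0.13017632,
       -0.01538978]), 'tau': array([ 9.37619006e-04, -4.16907835e+01, -3.15526700e+01,  6.87691569e-02,
        3.09821125e-02, -2.44979418e-05]), 'eef_pos': array([0.21452514, 0.61299558, 0.20447296]), 'ee_rot': array([[-9.43808502e-01,  3.30491644e-01, -8.85460395e-04],
       [ 3.30492669e-01,  9.43807300e-01, -1.54133282e-03],
       [ 3.26306367e-04, -1.74736119e-03, -9.99998420e-01]]), 'contact_force': array([-0.508308  ,  0.02378564,  0.36527811]), 'ft_torque': array([-0.01834212, -0.01163754, -0.00659488]), 'grip_force': 0.0, 'gripper_width': 0.09411438710297587}
```

View pics/top0.png

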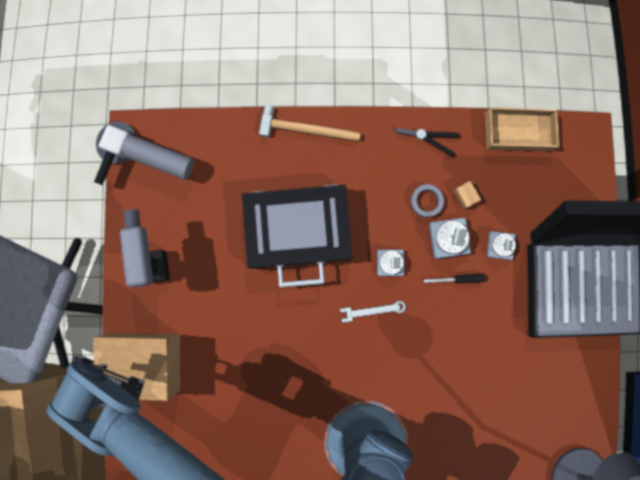

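View pics/scene0.png

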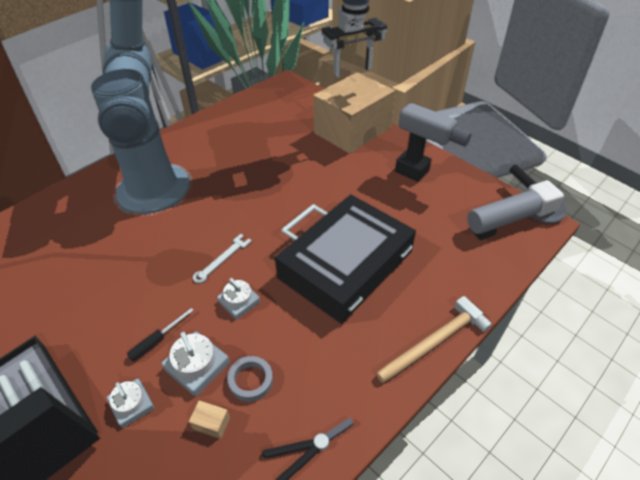

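The top view shows three timers, at px (391,263), (450,238) and (503,245). The middle one is largest. The case is at (298,226) with its bar at about (301,284), and the open case at the right (585,290) is a look-alike. I'll check the choice by size and in a close crop.

```bash
cat > h.py <<'E'
import numpy as np, cv2
from bench import *
from scipy.spatial.transform import Rotation as Rn
def ray(P,uv):
    K=np.array([[P['fx'],0,P['cx']],[0,P['fy'],P['cy']],[0,0,1]])
    q=cv2.undistortPoints(np.array(uv,float).reshape(-1,1,2),K,np.array([P['k1'],0,0,0,0]))[:,0]
    d=np.c_[q,np.ones(len(q))]@P['R']; return -P['R'].T@P['t'],d
def onz(P,uv,z):
    c,d=ray(P,uv); return c+d*((z-c[2])/d[:,2])[:,None]
def proj(P,X):
    K=np.array([[P['fx'],0,P['cx']],[0,P['fy'],P['cy']],[0,0,1]])
    return cv2.projectPoints(np.array(X,float).reshape(-1,1,3),cv2.Rodrigues(P['R'])[0],P['t'],K,np.array([P['k1'],0,0,0,0]))[0][:,0]
E
python3 - <<'E'
from h import *
P=camera_params("top"); I=cv2.imread("pics/top0.png")
print(onz(P,[[391,263],[450,238],[503,245]],.06), onz(P,[[430,220],[469,256],[377,250],[405,276]],.03))
print("bar",onz(P,[[280,285],[323,283]],.062)); print("lid",onz(P,[[244,193],[345,186],[352,260],[248,270]],.08))
a=cv2.resize(I[205:275,400:490],(630,490),interpolation=cv2.INTER_CUBIC)
b=cv2.resize(I[170:300,230:370],(560,520),interpolation=cv2.INTER_CUBIC)
cv2.imwrite("pics/a.png",a);cv2.imwrite("pics/b.png",b)
E
```

```text
[[ 0.49522479 -0.06478636  0.06      ]
 [ 0.56193597 -0.22578469  0.06      ]
 [ 0.54254233 -0.37288275  0.06      ]] [[ 0.61394456 -0.17736115  0.03      ]
 [ 0.51438342 -0.28478536  0.03      ]
 [ 0.53179388 -0.03017176  0.03      ]
 [ 0.46056527 -0.10627282  0.03      ]]
bar [[0.43725061 0.23182211 0.062     ]
 [0.44245765 0.11722225 0.062     ]]
lid [[0.6823184  0.32768565 0.08      ]
 [0.69999169 0.05798684 0.08      ]
 [0.50285398 0.04056815 0.08      ]
 [0.47688414 0.31533945 0.08      ]]
```

View pics/a.png

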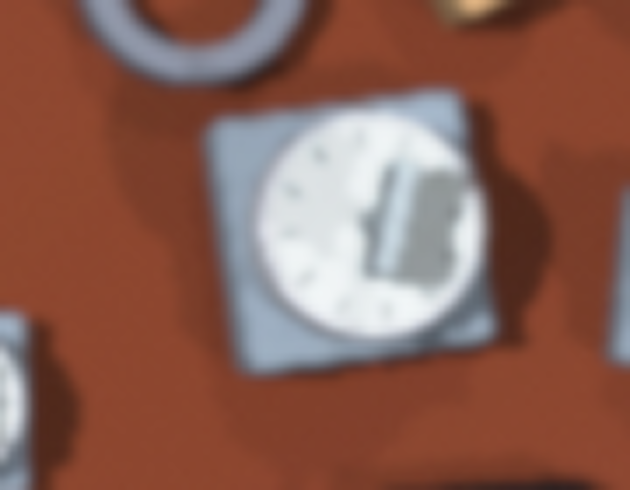

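View pics/b.png

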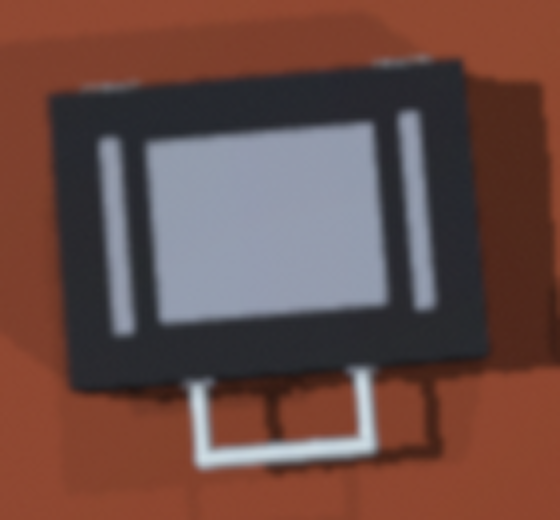

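Crop a: the 100 mm base confirms the middle timer. Its dial centre is at about px (453.1,237.1), and the key's top edge runs from (457.9,228.6) to (455.4,244.3). Crop b: the lid corners are at (242.5,193.8), (345.5,185), (352,258.8) and (248,267.5), and the bar runs from (281,285) to (323,281.5).

```bash
python3 - <<'E'
from h import *
P=camera_params("top")
f=lambda o,s,l:[[o[0]+x/s,o[1]+y/s] for x,y in l]
print("dial",onz(P,f((400,205),7,[(372,225)]),.061))
k=onz(P,f((400,205),7,[(405,163),(385,277)]),.105);print("key",k,k.mean(0),np.degrees(np.arctan2(*(k[0]-k[1])[1::-1])))
b=onz(P,f((400,205),7,[(208,122),(462,90),(497,340),(247,375)]),.03);print("base",b,b.mean(0))
c=onz(P,f((230,170),4,[(50,95),(462,60),(488,355),(72,388)]),.08);print(c,c.mean(0))
for v in (c[0]-c[3],c[1]-c[2],c[0]-c[1],c[3]-c[2]):print(np.linalg.norm(v),np.degrees(np.arctan2(v[1],v[0])))
B=onz(P,f((230,170),4,[(205,459),(375,446)]),.064);print("bar",B,B.mean(0))
E
```

```text
dial [[ 0.56416266 -0.23424347  0.061     ]]
key [[ 0.58411525 -0.2375138   0.105     ]
 [ 0.54127576 -0.22904822  0.105     ]] [ 0.5626955  -0.23328101  0.105     ] -11.178288690178304
base [[ 0.60723116 -0.17644755  0.03      ]
 [ 0.61993778 -0.27847958  0.03      ]
 [ 0.52105068 -0.29054583  0.03      ]
 [ 0.50776458 -0.19038911  0.03      ]] [ 0.56399605 -0.23396552  0.03      ]
[[0.68032151 0.33170084 0.08      ]
 [0.70268772 0.05663712 0.08      ]
 [0.50615188 0.04055146 0.08      ]
 [0.48481569 0.31537623 0.08      ]] [0.5934942  0.18606641 0.08      ]
0.1961861828578713 4.773088121711394
0.19719300909653772 4.678998144633144
0.2759715490352913 94.64865337237902
0.2756517499188692 94.43928794146747
bar [[0.43792649 0.22833368 0.064     ]
 [0.44644256 0.11521302 0.064     ]] [0.44218453 0.17177335 0.064     ]
```

Emit:
play_rows([
  [0,0,-0.145,0,0,-0.02,1],
  [0,0,0,-0.0315,-0.0478,0,1],
  [0,0,0,-0.0315,-0.0478,0,1],
  [0,0,0,-0.0315,-0.0478,0,1],
  [0,0,0,-0.0315,-0.0478,0,1],
])

```text
clock: 0.72
eef_pos: [0.3022, 0.4, 0.225]
ee_rot: [[-0.982, 0.19, -0.0], [0.19, 0.982, -0.0], [0.0, -0.0, -1.0]]
contact_force: [1.0, 0.5, 0.0]
gripper_width: 0.0939
grip_force: 0.0
```

Emit:
play_rows([
  [0,0,0,-0.0315,-0.0478,0,1],
  [0,0,0,-0.0315,-0.0478,0,1],
  [0,0,0,-0.0315,-0.0478,0,1],
  [0,0,0,-0.0315,-0.0478,0,1],
  [0,0,0,-0.0315,-0.0478,0,1],
])

```text
clock: 1.35
eef_pos: [0.4113, 0.1354, 0.2253]
ee_rot: [[-0.982, 0.191, 0.0], [0.191, 0.982, 0.0], [-0.0, 0.0, -1.0]]
contact_force: [1.0, 0.5, 0.2]
gripper_width: 0.0942
grip_force: 0.0
```

Emit:
play_rows([
  [0,0,0,-0.0315,-0.0478,0,1],
  [0,0,0,-0.0315,-0.0478,0,1],
  [0,0,0,-0.0315,-0.0478,0,1],
  [0,0,0,-0.0315,-0.0478,0,1],
  [0,0,0,-0.0315,-0.0478,0,1],
])

```text
clock: 1.98
eef_pos: [0.5204, -0.1293, 0.2251]
ee_rot: [[-0.982, 0.191, -0.0], [0.191, 0.982, 0.0], [0.0, 0.0, -1.0]]
contact_force: [0.4, 1.1, 0.4]
gripper_width: 0.0941
grip_force: 0.0
```

Emit:
play_rows([
  [0,0,0,-0.0315,-0.0478,0,1],
  [0,0,0,0,0,0,1],
])

```text
clock: 2.22
eef_pos: [0.5422, -0.1834, 0.2245]
ee_rot: [[-0.981, 0.195, -0.001], [0.195, 0.981, 0.0], [0.001, 0.0, -1.0]]
contact_force: [0.0, 0.8, -0.7]
gripper_width: 0.0938
grip_force: 0.0
```

```bash
cat >> h.py <<'E'
def to(target,yaw_y):
    s=ctrl.sense(); R=s['ee_rot']; y=np.radians(yaw_y)
    Rt=np.array([[-np.sin(y),np.cos(y),0],[np.cos(y),np.sin(y),0],[0,0,-1]])
    print('t',s['clock'],'p',s['eef_pos'].round(4),'yaw',np.degrees(np.arctan2(R[1,1],R[0,1])).round(2),'q6',s['joint_positions'][5].round(1),'F',s['contact_force'].round(1),'T',s['ft_torque'].round(2),'w',s['gripper_width'].round(4))
    print('rotvec',Rn.from_matrix(R.T@Rt).as_rotvec().round(4),'shift',(Rt.T@(np.array(target)-s['eef_pos'])).round(4))
E
python3 - <<'E'
from h import *
to([.5638,-.2338,.0735],79); P=camera_params("wrist"); I=grab_frame("wrist"); cv2.imwrite("pics/w1.png",I)
print(proj(P,[[.5638,-.2338,.105]]))
E
```

```text
Traceback (most recent call last):
  File "h.py", line 16, in to
    print('t',s['clock'],'p',s['eef_pos'].round(4),'yaw',np.degrees(np.arctan2(R[1,1],R[0,1])).round(2),'q6',s['joint_positions'][5].round(1),'F',s['contact_force'].round(1),'T',s['ft_torque'].round(2),'w',s['gripper_width'].round(4))
                                                                                                                                                                                                              ^^^^^^^^^^^^^^^^^^^^^^^^
AttributeError: 'float' object has no attribute 'round'
```

```bash
sed -i "s/s\['gripper_width'\].round(4)/round(float(s['gripper_width']),4)/" h.py
python3 - <<'E'
from h import *
to([.5638,-.2338,.0735],79); P=camera_params("wrist"); I=grab_frame("wrist"); cv2.imwrite("pics/w1.png",I)
print(proj(P,[[.5638,-.2338,.105]]))
E
```

```text
t 2.225 p [ 0.5422 -0.1834  0.2245] yaw 78.78 q6 -108.8 F [ 0.   0.8 -0.7] T [0.08 0.06 0.06] w 0.0938
rotvec [ 0.0002 -0.0014 -0.0038] shift [-0.0308 -0.0454  0.151 ]
[[266.69158827 272.16750193]]
```

View pics/w1.png

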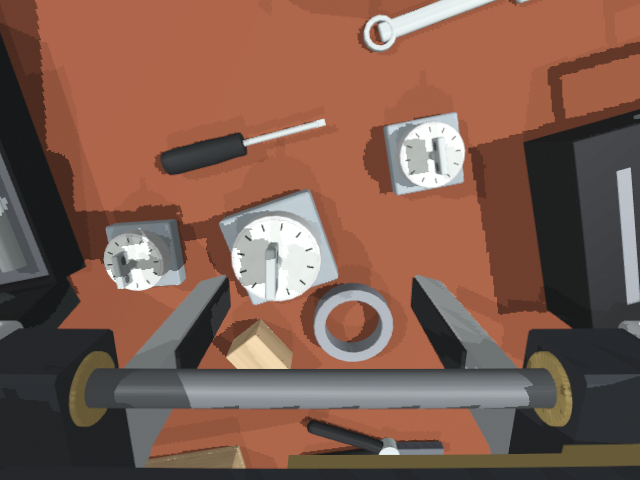

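The wrist view shows the big timer with its key at about (270,272), upright in the picture and so aligned with the tool's x. The prediction was (267,272). I'll refine it numerically.

```bash
python3 - <<'E'
import cv2
I=cv2.imread("pics/w1.png"); cv2.imwrite("pics/w1c.png",cv2.resize(I[180:315,210:345],None,fx=4.4,fy=4.4,interpolation=cv2.INTER_CUBIC))
E
```

```text
(no output)
```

View pics/w1c.png

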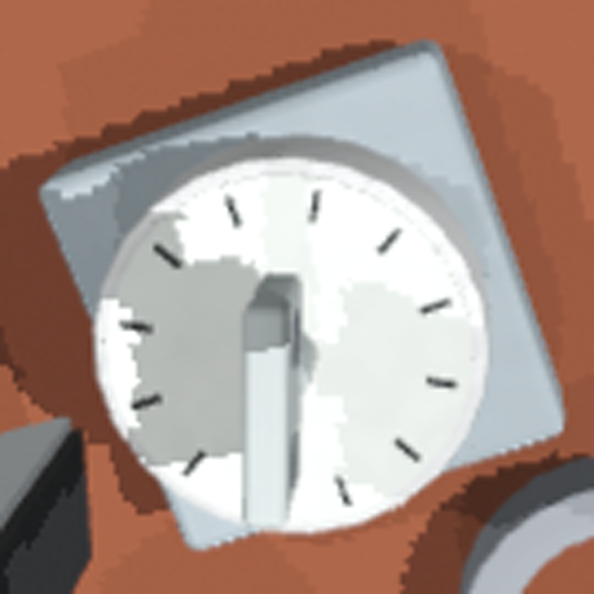

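Crop: the key's top face runs from (270.9,249.8) to (270.5,300.5), and the dial centre is at crop (290,344), i.e. px (275.9,258.2).

```bash
python3 - <<'E'
from h import *
P=camera_params("wrist")
k=onz(P,[[270.9,249.8],[270.5,300.5]],.105);d=k[1]-k[0];a=np.degrees(np.arctan2(d[1],d[0]));print(k.mean(0),np.linalg.norm(d),a)
print(onz(P,[[275.9,258.2]],.061))
to([*k.mean(0)[:2],.0735],a+90)
E
```

```text
[ 0.56708691 -0.22914812  0.105     ] 0.0458482230346592 -13.519059857962583
[[ 0.56513152 -0.22932348  0.061     ]]
t 2.275 p [ 0.5417 -0.1815  0.2245] yaw 78.88 q6 -108.8 F [0.2 0.5 0.3] T [ 0.02  0.01 -0.04] w 0.094
rotvec [ 0.0008 -0.0018  0.0418] shift [-0.0358 -0.0404  0.151 ]
```

Emit:
play_rows([
  [0,0,0.033,-0.0347,-0.0436,0.0,1],
  [0,0,0,0,0,0.05,1],
  [0,0,0,0,0,0.05,0.6],
  [0,0,0,0,0,0.051,0.4],
  [0,0,0,0,0,0,0.3],
], grip_force=10)

```text
clock: 2.9
eef_pos: [0.5643, -0.2264, 0.0701]
ee_rot: [[-0.975, 0.222, -0.008], [0.222, 0.975, 0.006], [0.009, 0.004, -1.0]]
contact_force: [-0.2, 0.8, 1.6]
gripper_width: 0.0677
grip_force: 0.0
```

```bash
python3 - <<'E'
from h import *
to([.5657,-.2318,.0735],77)
E
```

```text
t 2.9 p [ 0.5643 -0.2264  0.0701] yaw 77.2 q6 -109.7 F [-0.2  0.8  1.6] T [-0.01  0.03 -0.02] w 0.0677
rotvec [ 0.0035 -0.0094  0.0035] shift [-0.0026 -0.005  -0.0034]
```

Emit:
play_rows([
  [0,0,0,0,0,0,0.25],
  [0,0,0,0,0,0,0.2],
])

```text
clock: 3.15
eef_pos: [0.5695, -0.2306, 0.0777]
ee_rot: [[-0.975, 0.222, 0.004], [0.222, 0.975, -0.003], [-0.005, -0.002, -1.0]]
contact_force: [-0.5, -0.3, 0.1]
gripper_width: 0.0474
grip_force: 0.0
```

```bash
python3 - <<'E'
from h import *
to([.5657,-.2318,.0735],77)
E
```

```text
t 3.15 p [ 0.5695 -0.2306  0.0777] yaw 77.15 q6 -109.8 F [-0.5 -0.3  0.1] T [0.06 0.06 0.05] w 0.0474
rotvec [-0.0017  0.0049  0.0026] shift [ 0.0034 -0.002   0.0042]
```

Emit:
play_rows([
  [0,0,0,0,0,0,0.15],
  [0,0,0,0,0,0,0.1],
  [0,0,0,0,0,0,0.05],
  [0,0,0,0,0,0,0],
  [0,0,0,0,0,0,0],
], grip_force=10)

```text
clock: 3.78
eef_pos: [0.5673, -0.2324, 0.0747]
ee_rot: [[-0.975, 0.223, -0.001], [0.223, 0.975, -0.005], [-0.0, -0.005, -1.0]]
contact_force: [-2.4, -7.6, -0.6]
gripper_width: 0.0112
grip_force: 10.0
```

```bash
python3 - <<'E'
from h import *
to([.5657,-.2318,.0735],77)
E
```

```text
t 3.775 p [ 0.5673 -0.2324  0.0747] yaw 77.14 q6 -109.8 F [-2.4 -7.6 -0.6] T [-1.4   0.47  0.01] w 0.0112
rotvec [-0.0047  0.0004  0.0024] shift [0.0017 0.0002 0.0012]
```

Emit:
play_rows([
  [0,0,0,0,-0.002,0,0],
  [0,0,0,0,0,0,0],
  [0,0,0,0,0,0,0],
], grip_force=40)

```text
clock: 4.15
eef_pos: [0.5673, -0.2324, 0.0747]
ee_rot: [[-0.975, 0.223, 0.0], [0.223, 0.975, -0.001], [-0.0, -0.001, -1.0]]
contact_force: [-2.3, -3.8, 2.0]
gripper_width: 0.01
grip_force: 40.0
```

```bash
python3 - <<'E'
from h import *
to([.5657,-.2318,.0735],77)
E
```

```text
t 4.15 p [ 0.5673 -0.2324  0.0747] yaw 77.13 q6 -109.9 F [-2.3 -3.8  2. ] T [-0.82  0.42 -0.03] w 0.01
rotvec [-0.0014  0.0003  0.0023] shift [0.0017 0.0003 0.0012]
```

Emit:
play_rows([
  [0,0,0.17,0,-0.002,0,0],
  [0,0,0.18,0,0,0,0],
  [0,0,0.18,0,0,0,0],
  [0,0,0.18,0,0,0,0],
  [0,0,0.18,0,0,0,0],
], grip_force=50)

```text
clock: 4.78
eef_pos: [0.5675, -0.2323, 0.0747]
ee_rot: [[-0.435, 0.9, 0.001], [0.9, 0.435, 0.002], [0.002, 0.002, -1.0]]
contact_force: [0.7, 2.3, 2.7]
gripper_width: 0.0095
grip_force: 50.0
```

Emit:
play_rows([
  [0,0,0.12,0,0,0,0],
  [0,0,0,0,0,0,0],
  [0,0,0,0,0,0,0],
])

```text
clock: 5.15
eef_pos: [0.5676, -0.2323, 0.0747]
ee_rot: [[-0.332, 0.943, 0.001], [0.943, 0.332, 0.002], [0.002, 0.002, -1.0]]
contact_force: [2.8, 6.1, 3.5]
gripper_width: 0.0093
grip_force: 50.0
```

```bash
python3 - <<'E'
from h import *
to([.5657,-.2318,.0735],77)
E
```

```text
t 5.15 p [ 0.5676 -0.2323  0.0747] yaw 19.37 q6 -52.4 F [2.8 6.1 3.5] T [ 0.98 -0.44  0.17] w 0.0093
rotvec [ 2.8000e-03 -5.0000e-04 -1.0059e+00] shift [0.0019 0.0001 0.0012]
```

Emit:
play_rows([
  [0,0,0,0,0,0,0.3],
  [0,0,0,0,0,0,0.3],
  [0,0,0,0,0,0,0],
  [0,0,0,0,0,0,0],
  [0,0,0,0,0,0,0],
], grip_force=20)

```text
clock: 5.78
eef_pos: [0.5679, -0.2334, 0.0743]
ee_rot: [[-0.329, 0.944, 0.003], [0.944, 0.329, 0.0], [-0.001, 0.003, -1.0]]
contact_force: [5.2, 1.2, -3.0]
gripper_width: 0.0107
grip_force: 20.0
```

Emit:
play_rows([
  [0,0,0,0,0,0,0],
  [0,0,0,0,0,0,0],
], grip_force=50)

```text
clock: 6.02
eef_pos: [0.5679, -0.2334, 0.0743]
ee_rot: [[-0.33, 0.944, 0.003], [0.944, 0.33, 0.0], [-0.001, 0.003, -1.0]]
contact_force: [4.8, 2.0, -3.3]
gripper_width: 0.0097
grip_force: 50.0
```

```bash
python3 - <<'E'
from h import *
to([.5657,-.2318,.0735],77)
E
```

```text
t 6.025 p [ 0.5679 -0.2334  0.0743] yaw 19.24 q6 -52.3 F [ 4.8  2.  -3.3] T [ 0.11 -0.88 -0.02] w 0.0097
rotvec [ 0.0023  0.002  -1.0081] shift [0.0025 0.0011 0.0008]
```

Emit:
play_rows([
  [0,0,0.17,0,0.002,0,0],
  [0,0,0.18,0,0,0,0],
  [0,0,0.18,0,0,0,0],
  [0,0,0.18,0,0,0,0],
  [0,0,0.18,0,0,0,0],
])

```text
clock: 6.65
eef_pos: [0.5674, -0.2333, 0.0742]
ee_rot: [[0.53, 0.848, -0.003], [0.848, -0.53, -0.0], [-0.002, -0.003, -1.0]]
contact_force: [-3.0, -1.1, 2.2]
gripper_width: 0.0096
grip_force: 50.1
```

Emit:
play_rows([
  [0,0,0.12,0,0,0,0],
  [0,0,0,0,0,0,0],
  [0,0,0,0,0,0,0.3],
  [0,0,0,0,0,0,0.3],
  [0,0,0,0,0,0,0],
], grip_force=50)

```text
clock: 7.28
eef_pos: [0.569, -0.2331, 0.0746]
ee_rot: [[0.624, 0.782, 0.001], [0.782, -0.624, -0.0], [0.0, 0.001, -1.0]]
contact_force: [-0.6, -0.5, 0.6]
gripper_width: 0.0215
grip_force: 0.0
```

Emit:
play_rows([
  [0,0,0,0,0,0,0],
  [0,0,0,0,0,0,0],
  [0,0,0,0,0,0,0],
  [0,0,0,0,0,0,0],
])

```text
clock: 7.78
eef_pos: [0.5681, -0.2324, 0.0744]
ee_rot: [[0.624, 0.782, -0.002], [0.782, -0.624, 0.001], [-0.0, -0.002, -1.0]]
contact_force: [-3.8, 3.1, 2.9]
gripper_width: 0.0097
grip_force: 50.0
```

```bash
python3 - <<'E'
from h import *
to([.5657,-.2318,.0735],77)
E
```

```text
t 7.775 p [ 0.5681 -0.2324  0.0744] yaw -38.59 q6 5.8 F [-3.8  3.1  2.9] T [0.58 0.94 0.06] w 0.0097
rotvec [-1.5000e-03 -2.2000e-03 -2.0174e+00] shift [0.0025 0.0001 0.0009]
```

Emit:
play_rows([
  [0,0,0.14,0,0,0,0],
  [0,0,0.14,0,0,0,0],
  [0,0,0.14,0,0,0,0],
  [0,0,0.14,0,0,0,0],
  [0,0,0.12,0,0,0,0],
])

```text
clock: 8.4
eef_pos: [0.5683, -0.2326, 0.0744]
ee_rot: [[0.977, 0.212, -0.001], [0.212, -0.977, 0.001], [-0.001, -0.001, -1.0]]
contact_force: [-3.4, 3.2, 3.0]
gripper_width: 0.0101
grip_force: 50.1
```

Emit:
play_rows([
  [0,0,0,0,0,0,0],
  [0,0,0,0,0,0,0],
])

```text
clock: 8.65
eef_pos: [0.5682, -0.2327, 0.0744]
ee_rot: [[0.976, 0.217, -0.001], [0.217, -0.976, 0.001], [-0.001, -0.001, -1.0]]
contact_force: [-4.0, 2.9, 2.8]
gripper_width: 0.0096
grip_force: 50.0
```

```bash
python3 - <<'E'
from h import *
to([.5657,-.2318,.0735],77)
E
```

```text
t 8.65 p [ 0.5682 -0.2327  0.0744] yaw -77.44 q6 44.6 F [-4.   2.9  2.8] T [0.58 1.02 0.07] w 0.0096
rotvec [-1.8000e-03 -1.3000e-03 -2.6955e+00] shift [0.0027 0.0003 0.0009]
```

Emit:
play_rows([
  [0,0,0.05,0,0,0,0],
  [0,0,0.05,0,0,0,0],
  [0,0,0,0,0,0,0],
])

```text
clock: 9.02
eef_pos: [0.5683, -0.2327, 0.0744]
ee_rot: [[0.993, 0.119, -0.001], [0.119, -0.993, 0.001], [-0.001, -0.001, -1.0]]
contact_force: [-4.3, 3.2, 3.5]
gripper_width: 0.0098
grip_force: 50.1
```

```bash
python3 - <<'E'
from h import *
to([.5657,-.2318,.0735],77)
E
```

```text
t 9.025 p [ 0.5683 -0.2327  0.0744] yaw -83.17 q6 50.3 F [-4.3  3.2  3.5] T [0.52 0.96 0.1 ] w 0.0098
rotvec [-1.7000e-03 -1.0000e-03 -2.7955e+00] shift [0.0027 0.0003 0.0009]
```

Emit:
play_rows([
  [0,0,0.05,0,0,0,0],
  [0,0,0.05,0,0,0,0],
  [0,0,0,0,0,0,0],
])

```text
clock: 9.4
eef_pos: [0.5683, -0.2328, 0.0744]
ee_rot: [[1.0, 0.019, -0.001], [0.019, -1.0, 0.001], [-0.001, -0.001, -1.0]]
contact_force: [-4.6, 3.0, 3.0]
gripper_width: 0.0097
grip_force: 50.1
```

```bash
python3 - <<'E'
from h import *
to([.5657,-.2318,.0735],77)
E
```

```text
t 9.4 p [ 0.5683 -0.2328  0.0744] yaw -88.9 q6 56.1 F [-4.6  3.   3. ] T [0.54 0.95 0.07] w 0.0097
rotvec [-1.9000e-03 -9.0000e-04 -2.8955e+00] shift [0.0027 0.0004 0.0009]
```

Emit:
play_rows([
  [0,0,0.05,0,0,0,0],
  [0,0,0.03,0,0,0,0],
  [0,0,0,0,0,0,0],
])

```text
clock: 9.78
eef_pos: [0.5683, -0.2328, 0.0744]
ee_rot: [[0.998, -0.059, -0.001], [-0.059, -0.998, 0.0], [-0.001, -0.0, -1.0]]
contact_force: [-4.5, 2.8, 3.5]
gripper_width: 0.0102
grip_force: 51.4
```

```bash
python3 - <<'E'
from h import *
to([.5657,-.2318,.0735],77)
E
```

```text
t 9.775 p [ 0.5683 -0.2328  0.0744] yaw -93.41 q6 60.6 F [-4.5  2.8  3.5] T [0.59 0.92 0.43] w 0.0102
rotvec [-2.1000e-03 -2.0000e-04 -2.9741e+00] shift [0.0027 0.0004 0.0009]
```

The torque jumped to 0.43 N m, so the key is at its stop (2.97 rad turned in three part turns). I'll release it, rise, and turn for the bar.

Emit:
play_rows([
  [0,0,0,0,0,0,0.6],
  [0,0,0,0,0,0,0.6],
  [0,0,0,0,0,-0.04,0.6],
  [0,0,0,0,0,-0.05,0.6],
  [0,0,0,0,0,-0.05,0.6],
])

```text
clock: 10.4
eef_pos: [0.5689, -0.2334, 0.2159]
ee_rot: [[0.998, -0.063, 0.001], [-0.063, -0.998, -0.001], [0.001, 0.001, -1.0]]
contact_force: [0.9, -0.2, -0.2]
gripper_width: 0.0552
grip_force: 0.0
```

Emit:
play_rows([
  [0,0,-0.171,0,0,0,0.45],
  [0,0,-0.171,0,0,0,0.45],
  [0,0,-0.171,0,0,0,0.45],
  [0,0,-0.171,0,0,0,0.45],
  [0,0,-0.171,0,0,0,0.45],
])

```text
clock: 11.02
eef_pos: [0.5691, -0.2335, 0.2145]
ee_rot: [[0.698, 0.716, 0.001], [0.716, -0.698, -0.001], [0.0, 0.001, -1.0]]
contact_force: [-0.5, -0.8, -0.9]
gripper_width: 0.042
grip_force: 0.0
```

Emit:
play_rows([
  [0,0,-0.171,0,0,0,0.45],
  [0,0,-0.171,0,0,0,0.45],
  [0,0,-0.171,0,0,0,0.45],
  [0,0,-0.171,0,0,0,0.45],
  [0,0,-0.171,0,0,0,0.45],
])

```text
clock: 11.65
eef_pos: [0.5691, -0.2335, 0.2145]
ee_rot: [[-0.082, 0.997, 0.001], [0.997, 0.082, -0.001], [-0.001, 0.001, -1.0]]
contact_force: [-0.1, -0.4, -0.2]
gripper_width: 0.0423
grip_force: 0.0
```

```bash
python3 - <<'E'
from h import *
to([.442,.1737,.205],4.65)
cv2.imwrite("pics/top1.png",grab_frame("top")[205:275,400:490].repeat(7,0).repeat(7,1))
E
```

```text
t 11.65 p [ 0.5691 -0.2335  0.2145] yaw 4.7 q6 -37.6 F [-0.1 -0.4 -0.2] T [-0.04  0.01  0.03] w 0.0423
rotvec [0.0011 0.0009 0.0009] shift [ 0.4161 -0.0936  0.0095]
```

View pics/top1.png

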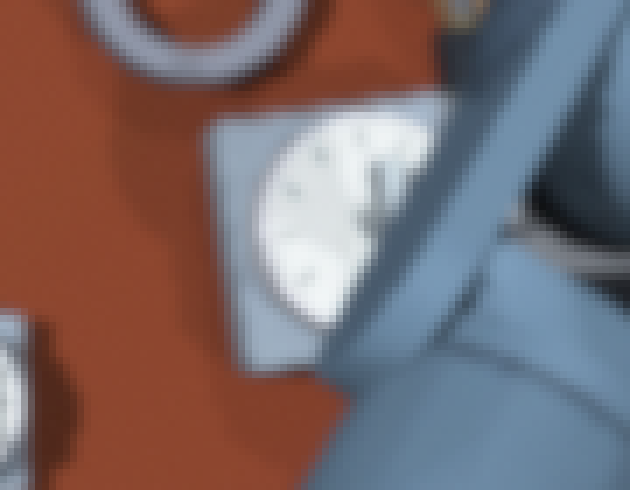

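The arm hides most of the dial, so I'll check the key once it has moved away. Next is the bar.

Emit:
play_rows([
  [0,0,0,0.052,-0.0117,0,0.45],
  [0,0,0,0.052,-0.0117,0,0.45],
  [0,0,0,0.052,-0.0117,0,0.45],
  [0,0,0,0.052,-0.0117,0,0.45],
  [0,0,0,0.052,-0.0117,0,0.45],
])

```text
clock: 12.32
eef_pos: [0.4904, 0.023, 0.2147]
ee_rot: [[-0.073, 0.997, 0.002], [0.997, 0.073, -0.0], [-0.0, 0.002, -1.0]]
contact_force: [0.7, 0.2, 0.6]
gripper_width: 0.0424
grip_force: 0.0
```

Emit:
play_rows([
  [0,0,0,0.052,-0.0117,0,0.45],
  [0,0,0,0.052,-0.0117,0,0.45],
  [0,0,0,0.052,-0.0117,0,0.45],
  [0,0,0,0,0,0,0.45],
  [0,0,0,0,0,0,0.45],
])

```text
clock: 12.95
eef_pos: [0.4442, 0.1742, 0.2146]
ee_rot: [[-0.075, 0.997, 0.001], [0.997, 0.075, -0.0], [-0.0, 0.001, -1.0]]
contact_force: [0.4, -0.2, 0.8]
gripper_width: 0.0423
grip_force: 0.0
```

```bash
python3 - <<'E'
from h import *
to([.442,.1737,.043],4.65)
P=camera_params("wrist"); w=grab_frame("wrist"); print(P['R'].round(3),P['t'].round(3),proj(P,[[.442,.1737,.068]]))
t=cv2.resize(grab_frame("top")[205:275,400:490],(405,315),interpolation=cv2.INTER_CUBIC)
o=np.zeros((480,800,3),np.uint8); o[:315,:395]=t[:,:395]; o[:,395:]=w[:,120:525]
cv2.imwrite("pics/m2.png",o); cv2.imwrite("pics/w2.png",w)
E
```

```text
t 12.95 p [0.4442 0.1742 0.2146] yaw 4.31 q6 3.5 F [ 0.4 -0.2  0.8] T [-0.05  0.03  0.01] w 0.0423
rotvec [ 0.0008  0.0004 -0.006 ] shift [-0.0003 -0.0023  0.1716]
[[ 0.997  0.075 -0.   ]
 [ 0.072 -0.964  0.257]
 [ 0.019 -0.256 -0.966]] [-0.456  0.107  0.436] [[318.15151669 229.42628426]]
```

View pics/m2.png

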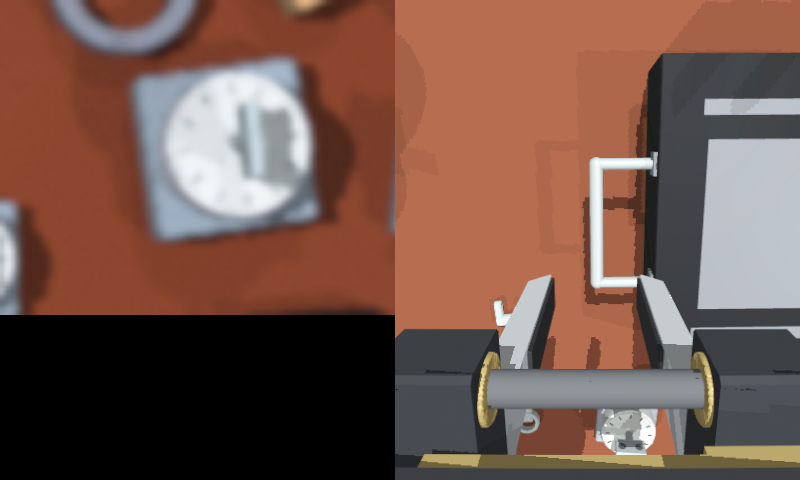

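The wrist view shows the bar between the open fingers' lines. In the top crop the key looks a few degrees off the expected angle, so I'll check it with overlays in both cameras.

```bash
python3 - <<'E'
from h import *
o=np.zeros((600,800,3),np.uint8)
for r,(n,box) in enumerate((("top",(445,222,24,30)),("scene",(168,326,50,62)))):
    P=camera_params(n); I=grab_frame(n); x0,y0,ww,hh=box
    f=300/hh; J=cv2.resize(I[y0:y0+hh,x0:x0+ww],None,fx=f,fy=f,interpolation=cv2.INTER_CUBIC)
    for c,a in enumerate((None,-3.4,4,10)):
        K=J.copy()
        if a is not None:
            a=np.radians(a);u=np.array([np.cos(a),np.sin(a),0]);v=np.array([-u[1],u[0],0])
            X=[np.array([.5675,-.2328,.105])+s*.023*u+t*.0045*v for s,t in((1,1),(1,-1),(-1,-1),(-1,1))]
            q=((proj(P,X)-[x0,y0]+.5)*f).astype(int); cv2.polylines(K,[q],True,(0,0,255),1)
        K=K[:300,:200] if K.shape[1]>=200 else K
        o[r*300:r*300+K.shape[0],c*200:c*200+K.shape[1]]=K
cv2.imwrite("pics/ov.png",o)
E
```

```text
(no output)
```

View pics/ov.png

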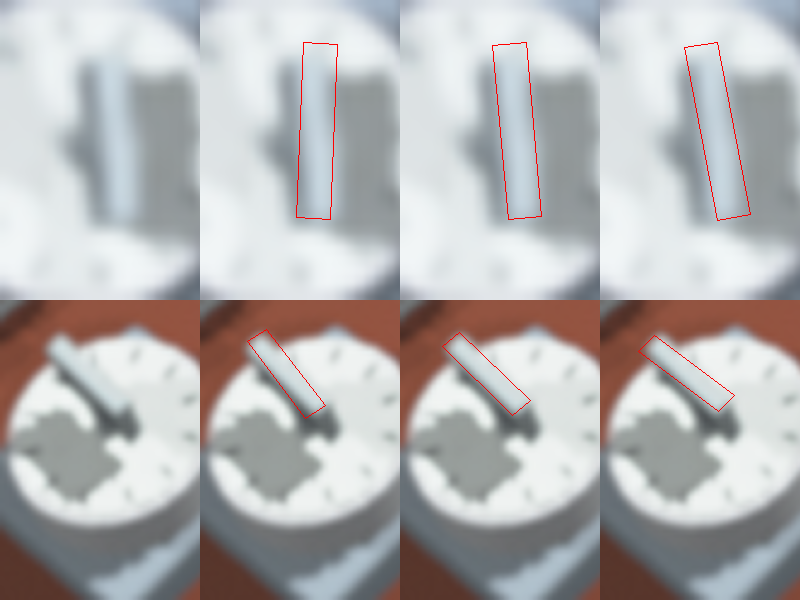

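The 4° overlay fits in both views, which matches the 3.2 rad stop, so the key is fully wound. In the wrist picture the bar's centre line runs from about px (321,163) to (322.5,282).

```bash
python3 - <<'E'
from h import *
P=camera_params("wrist")
k=onz(P,[[321,163],[322.5,282]],.062);d=k[0]-k[1];print(k,k.mean(0),np.linalg.norm(d),np.degrees(np.arctan2(d[1],d[0]))-90)
to([.443,.1737,.043],4.65)
E
```

```text
[[0.44029644 0.23136413 0.062     ]
 [0.44990269 0.1207876  0.062     ]] [0.44509957 0.17607586 0.062     ] 0.11099301369246801 4.965061290674001
t 13.15 p [0.4444 0.1735 0.2145] yaw 4.21 q6 3.5 F [-0.1 -0.7  0.5] T [-0.07  0.03 -0.05] w 0.0424
rotvec [ 0.0001  0.0001 -0.0077] shift [ 0.0004 -0.0013  0.1715]
```

Emit:
play_rows([
  [0,0,-0.008,0.001,0,0.05,0.45],
  [0,0,0,0,0,0.05,0.45],
  [0,0,0,0,0,0.045,0.45],
  [0,0,0,0,0,0.0265,0.45],
  [0,0,0,0,0,0,0.45],
], grip_force=10)

```text
clock: 13.78
eef_pos: [0.4421, 0.1745, 0.041]
ee_rot: [[-0.082, 0.997, -0.005], [0.997, 0.082, -0.001], [-0.0, -0.005, -1.0]]
contact_force: [-0.4, 0.3, 0.5]
gripper_width: 0.0422
grip_force: 0.0
```

Emit:
play_rows([
  [0,0,0,0,0,0,0.3],
  [0,0,0,0,0,0,0.2],
  [0,0,0,0,0,0,0.1],
  [0,0,0,0,0,0,0.05],
  [0,0,0,0,0,0,0],
])

```text
clock: 14.4
eef_pos: [0.445, 0.1758, 0.0439]
ee_rot: [[-0.084, 0.996, 0.003], [0.996, 0.084, 0.0], [0.0, 0.003, -1.0]]
contact_force: [2.4, -0.3, 2.3]
gripper_width: 0.0113
grip_force: 10.0
```

Emit:
play_rows([
  [0,0,0,0,0,0,0],
  [0,0,0,0,0,0,0],
], grip_force=20)

```text
clock: 14.65
eef_pos: [0.4451, 0.1758, 0.0439]
ee_rot: [[-0.084, 0.996, 0.003], [0.996, 0.084, 0.0], [0.0, 0.003, -1.0]]
contact_force: [2.8, 0.2, 5.6]
gripper_width: 0.0112
grip_force: 20.0
```

```bash
python3 - <<'E'
from h import *
to([.444,.175,.043],4.7)
E
```

```text
t 14.65 p [0.4451 0.1758 0.0439] yaw 4.81 q6 3.1 F [2.8 0.2 5.6] T [ 0.02 -0.62  0.  ] w 0.0112
rotvec [ 0.0028 -0.0001  0.002 ] shift [-0.0007 -0.0011  0.0009]
```

```bash
python3 -c "
import numpy as np
e=np.radians(np.r_[4.91:79.4:19j]);print(np.c_[np.degrees(e[1:]-e[0]),-.257*np.diff(np.cos(e)),-.257*np.diff(np.sin(e))].round(4))"
```

```text
[[ 4.13830e+00  2.30000e-03 -1.84000e-02]
 [ 8.27670e+00  3.60000e-03 -1.82000e-02]
 [ 1.24150e+01  4.90000e-03 -1.79000e-02]
 [ 1.65533e+01  6.20000e-03 -1.75000e-02]
 [ 2.06917e+01  7.40000e-03 -1.70000e-02]
 [ 2.48300e+01  8.60000e-03 -1.64000e-02]
 [ 2.89683e+01  9.80000e-03 -1.58000e-02]
 [ 3.31067e+01  1.09000e-02 -1.50000e-02]
 [ 3.72450e+01  1.20000e-02 -1.42000e-02]
 [ 4.13833e+01  1.29000e-02 -1.33000e-02]
 [ 4.55217e+01  1.39000e-02 -1.23000e-02]
 [ 4.96600e+01  1.47000e-02 -1.13000e-02]
 [ 5.37983e+01  1.55000e-02 -1.02000e-02]
 [ 5.79367e+01  1.62000e-02 -9.10000e-03]
 [ 6.20750e+01  1.68000e-02 -7.90000e-03]
 [ 6.62133e+01  1.73000e-02 -6.60000e-03]
 [ 7.03517e+01  1.78000e-02 -5.40000e-03]
 [ 7.44900e+01  1.81000e-02 -4.10000e-03]]
```

Emit:
play_rows([
  [0,0,0,0,0.0023,-0.0184,0],
  [0,0,0,0,0.0036,-0.0182,0],
  [0,0,0,0,0.0049,-0.0179,0],
  [0,0,0,0,0.0062,-0.0175,0],
], grip_force=25)

```text
clock: 15.15
eef_pos: [0.4619, 0.1772, 0.1148]
ee_rot: [[-0.084, 0.996, 0.004], [0.997, 0.084, 0.001], [0.0, 0.004, -1.0]]
contact_force: [11.7, 1.8, -8.4]
gripper_width: 0.0113
grip_force: 25.0
```

```bash
cat >> h.py <<'E'
def lid():
    s=ctrl.sense(); R=s['ee_rot']; g=s['eef_pos']-.019*R[:,2]; u=np.array([np.cos(np.radians(4.8)),np.sin(np.radians(4.8)),0])
    h=np.array([.4451,.1758,.0624])+.256*u; h[2]-=.022
    r=g-h; x,z=-(r@u),r[2]
    print('t',s['clock'],'theta',round(np.arctan2(z,x)-np.arctan2(22,256),4),'r',round(np.hypot(x,z),4),'F',s['contact_force'].round(1),'Fx',(s['contact_force']@u).round(1),'w',s['gripper_width'],'tilt',R[:,2].round(3),'side',np.dot(r,[-u[1],u[0],0]).round(4))
E
python3 -c "from h import *;lid()"
```

```text
t 15.15 theta 0.2866 r 0.2568 F [11.7  1.8 -8.4] Fx 11.8 w 0.011330923540333958 tilt [ 0.004  0.001 -1.   ] side -0.0001
```

Emit:
play_rows([
  [0,0,0,0,0.0084,-0.017,0],
  [0,0,0,0,0.0086,-0.0164,0],
  [0,0,0,0,0.0098,-0.0158,0],
  [0,0,0,0,0.0109,-0.015,0],
  [0,0,0,0,0.012,-0.0142,0],
])

```text
clock: 15.78
eef_pos: [0.5076, 0.181, 0.1912]
ee_rot: [[-0.084, 0.996, -0.008], [0.996, 0.084, -0.001], [-0.0, -0.008, -1.0]]
contact_force: [-1.0, -0.1, -3.2]
gripper_width: 0.0112
grip_force: 25.0
```

```bash
python3 -c "from h import *;lid()"
```

```text
t 15.775 theta 0.6355 r 0.2571 F [-1.  -0.1 -3.2] Fx -1.0 w 0.011158917068402122 tilt [-0.008 -0.001 -1.   ] side -0.0001
```

Emit:
play_rows([
  [0,0,0,0,0.0129,-0.0133,0],
  [0,0,0,0,0.0139,-0.0123,0],
  [0,0,0,0,0.0147,-0.0113,0],
  [0,0,0,0,0.0155,-0.0102,0],
  [0,0,0,0,0.012,-0.007,0],
])

```text
clock: 16.4
eef_pos: [0.5771, 0.1869, 0.2472]
ee_rot: [[-0.084, 0.996, -0.007], [0.996, 0.084, -0.001], [-0.0, -0.007, -1.0]]
contact_force: [-3.5, -1.3, 4.7]
gripper_width: 0.0114
grip_force: 25.0
```

```bash
python3 -c "from h import *;lid()"
```

```text
t 16.4 theta 0.9848 r 0.2573 F [-3.5 -1.3  4.7] Fx -3.6 w 0.01137416825734657 tilt [-0.007 -0.001 -1.   ] side -0.0
```

Emit:
play_rows([
  [0,0,0,0,0.017,-0.0082,0],
  [0,0,0,0,0.017,-0.0067,0],
  [0,0,0,0,0.016,-0.0053,0],
  [0,0,0,0,0.013,-0.0035,0],
  [0,0,0,0,0.0101,-0.0024,0],
])

```text
clock: 17.02
eef_pos: [0.6508, 0.1931, 0.2722]
ee_rot: [[-0.084, 0.996, -0.005], [0.996, 0.084, -0.0], [-0.0, -0.005, -1.0]]
contact_force: [-1.2, 0.6, 0.1]
gripper_width: 0.0111
grip_force: 25.0
```

Emit:
play_rows([
  [0,0,0,0,0,0,0],
  [0,0,0,0,0,0,0],
  [0,0,0,0,0,0,0],
  [0,0,0,0,0,0,0],
  [0,0,0,0,0,0,0],
])

```text
clock: 17.65
eef_pos: [0.6512, 0.1932, 0.2723]
ee_rot: [[-0.084, 0.996, -0.002], [0.996, 0.084, -0.0], [0.0, -0.002, -1.0]]
contact_force: [1.2, 0.2, -7.2]
gripper_width: 0.0109
grip_force: 25.0
```

```bash
python3 -c "
from h import *
lid();print(ctrl.sense()['dq'].round(2),ctrl.sense()['ft_torque'].round(2))
u=np.array([np.cos(np.radians(4.8)),np.sin(np.radians(4.8))])
o=np.zeros((480,800,3),np.uint8);s=grab_frame('scene');t=grab_frame('top');o[:,:400]=s[60:540,120:520][:480] if 0 else cv2.resize(s,(400,300),interpolation=cv2.INTER_AREA)[[min(i,299) for i in range(480)]]
o[:,400:]=t[:,190:590];cv2.imwrite('pics/fin.png',o)"
```

```text
t 17.65 theta 1.2918 r 0.2556 F [ 1.2  0.2 -7.2] Fx 1.3 w 0.010941758624372274 tilt [-0.002 -0.    -1.   ] side 0.0
[-0.03  0.01 -0.2   0.06 -0.13 -0.05] [0.08 0.09 0.01]
```

View pics/fin.png

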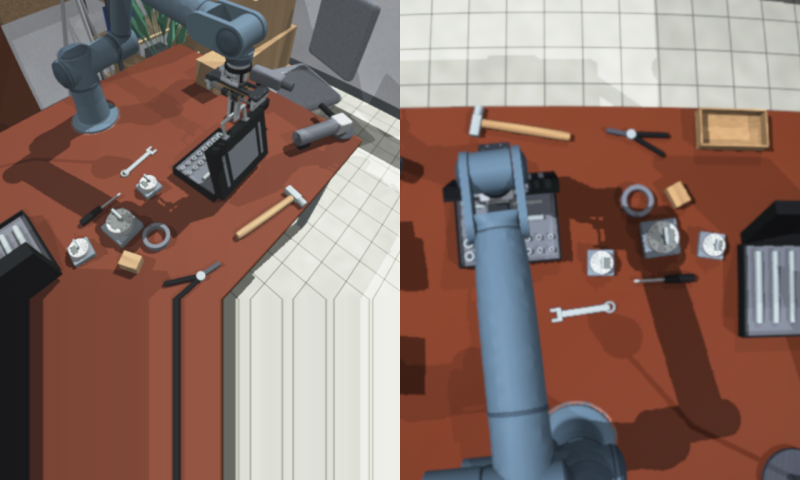

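The lid stands near 1.29 rad, gripped and almost force-free, and the other tools lie where they were. One short settle, then I'll hand it in.

Emit:
play_rows([
  [0,0,0,0,0.001,0.002,0],
  [0,0,0,0,0,0,0],
  [0,0,0,0,0,0,0],
  [0,0,0,0,0,0,0],
  [0,0,0,0,0,0,0],
])

```text
clock: 18.38
eef_pos: [0.6531, 0.1933, 0.2725]
ee_rot: [[-0.084, 0.996, 0.001], [0.996, 0.084, 0.0], [0.0, 0.001, -1.0]]
contact_force: [-1.9, 0.5, 1.0]
gripper_width: 0.011
grip_force: 25.0
```

```bash
python3 -c "
from h import *
lid();print(ctrl.sense()['dq'].round(2)); print(finish_job())"
```

```text
t 18.375 theta 1.2988 r 0.2555 F [-1.9  0.5  1. ] Fx -1.8 w 0.011004852193430998 tilt [ 0.001  0.    -1.   ] side 0.0
[-0.06 -0.04 -0.03  0.09  0.11 -0.01]
the job is handed in; nothing more can be done
None
```

I wound the key to its stop in three part turns with the case shut, then swung the lid up to about 1.30 rad and handed in at 18.4 s, with the arm still gripping the bar and the lid still.

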